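# Change the cassette in a spring-catch dock and feed up the row

## Task

The cassette in the bench dock is used up: pull it straight up out of the dock's spring catches, without sliding it back towards the waiting row, and stand it upright on the floor of the steel tray. Then push the three waiting cassettes together as one straight row, without lifting them or letting the row come apart, until the first is fully home against the dock's end stop and the other two stand close behind it in line. Leave the beaker, the bottles and the calculator alone.

Things in the scene. Friction and masses are not known exactly. Their poses are not given: they have to be found in the camera images.
- dock: Fixed aluminium dock. Origin: on the table, where the centre of a fully home cassette's underside is (0.8 mm play). Its +x is the feed direction (level), z up. Two cheeks, inner faces at y = +-31.2 mm, x from -20 to +31 mm, 34 mm tall; end stop's face at x = +20.8 mm, 30 mm tall. Feet and plungers reach out to y = +-62 mm, below z = 25 mm.
- dock_catch (a point): Point of the dock at x = 0, y = 0, z = 16 mm, midway between its two spring plungers, whose conical tips stand 4 mm out of the cheeks into the cassette's side grooves. They hold the cassette down and snap free at an upward pull of about 9 to 14 N some 7 mm up, then rub with 3 to 6 N up to 18 mm. The grooves are open along x, so cassettes slide in from -x with almost no resistance.
- dock_mouth (a point): Middle of the dock's entrance, at its x = -49 mm, y = 0, on the table: the ends of two flared guides, 26 mm tall, that narrow from y = +-45 mm here to the cheeks.
- cassette_used: Used cassette, in the dock at the start; grey plastic, black in the grooves, 0.10 to 0.21 kg. Origin: centre of its underside; x along the feed, y across, z up. Body 40 (x) by 60 (y) by 40 mm tall, a groove along each flank (7 mm deep, z = 8 to 25 mm). On top in the middle a grip fin, 34 (x) by 14 mm (y), z = 40 to 70 mm, to be gripped across y.
- row_1: Waiting cassette nearest the dock; same shape, mass, origin and axes as the used one. The three stand loose on the bare table on the dock's -x side, face to face, 40.5 mm from centre to centre, nearly in line with the dock's x axis.
- row_2: Waiting cassette in the middle of the row; same shape, mass, origin and axes as the used one. The three stand loose on the bare table on the dock's -x side, face to face, 40.5 mm from centre to centre, nearly in line with the dock's x axis.
- row_3: Waiting cassette at the end of the row, farthest from the dock; same shape, mass, origin and axes as the used one. The three stand loose on the bare table on the dock's -x side, face to face, 40.5 mm from centre to centre, nearly in line with the dock's x axis.
- tray: Shallow steel tray, fixed to the table. Origin: centre of its underside, on the table. 120 mm (x) by 110 mm (y), rim 16 mm high, walls 4 mm, inner floor 4 mm above the table.
- beaker: Bystander: clear beaker, 71 mm across, 90 mm tall, to be left alone. Origin: centre of its underside, on the table.
- white_bottle: Bystander: white bottle with blue cap, 56 mm across, 117 mm tall, to be left alone. Origin: centre of its underside, on the table.
- amber_bottle: Bystander: amber bottle with dark cap, 62 mm across, 141 mm tall, to be left alone. Origin: centre of its underside, on the table.
- calculator: Bystander: desk calculator, 128 x 74 x 13 mm, to be left alone. Origin: centre of its underside, on the table.

How it is judged:
By the outcome, as a careful person would: the job done as asked, in the order asked, and still so for the second after the job is handed in, with the robot touching nothing.
It also fails if it takes over 58 s, if anything falls off the work surface, if the arm or the gripper's body presses on something with over 40 N, if the wrist force passes 120 N, or if a joint passes its speed limit or range.

## Robot

A 6-joint arm with a two-finger parallel gripper is mounted at the origin on a cart in front of the work surface, level with it; the furniture and walls round the work are solid. World frame = base frame: x ahead of the robot, y to its left, z up, the work surface at z = 0. Lengths are in m, angles in rad, forces in N, time in s.
With the tool pointing down it reaches from about 0.325 to 0.9 m from the base axis. Payload 6.1 kg.
Tool frame: the origin (TCP) lies at the centre of the arm's flange, where the gripper is bolted on; the fingertips stand 173 mm ahead of it and the grasp point (between the pads) lies 155 mm ahead of it; z points along the fingers, y is the line along which they close (so a half turn about z gives the same grasp; the last joint's range is limited). The gripper opens to 85 mm and grips with 20 to 120 N. Pads are 22 mm wide; open, the fingers measure 114 mm over their backs; the gripper's body (76 mm by 85 mm) begins 54 mm behind the grasp point. The pads swing forward as they close: fully open they stand 13 mm farther back than shut.
Start: joints at [-1.45, 0.22, 1.526, -0, 1.395, -0.126], TCP at [0.153, -0.606, 0.405] pointing down, gripper open.
Joint ranges: [-2.98, 2.98], [-0.91, 2.08], [0.09, 2.57], [-1.24, 4.39], [0.2, 2.65], [-2.68, 2.68]. Speed limits (rad/s): [2.57, 2.57, 3.01, 3.14, 3.14, 3.14].

## Interface

Orientations are given as a unit quaternion [w, x, y, z].
In Python, from bench import ctrl gives the robot as it stands. The module is installed in compiled form; this text tells all that it offers.
- The arm moves only by the tool play_rows, never from a script. Its argument "deltas" is a list that holds one entry, the list of rows, each a list of 7 numbers: the shift along the tool's x, y, z scaled (see below), then the turn, a rotation vector about the tool's x, y, z scaled (see below), then the gripper command: -1 is fully open, 1 is shut, values between are in proportion. A call has 1 to 20 rows; each row shifts and turns the commanded pose from where the row before left it, along the tool's axes as they then stand; what a row does not reach is not made up. The controller multiplies each number of a shift by 2.5 cm and each number of a turn by 6 degrees. A row lasts 1/12 s, in which the tool goes at most 41.7 mm and 7.16 degrees, less where a joint would pass 70% of its speed; a pose out of reach is approached as far as the arm can. A call with a number of a shift or a turn outside -1 to 1 is refused whole. A call with a gripper value outside its range is refused whole. The fingers move at their own pace and stop on an object; "newtons" is the grip in N (left out, the last holds). Time passes only in rows, so rows that do not move let the fingers close. It gives the time, the measured TCP pose, the force, the opening and the grip force at its end, in the units of the state.
- ctrl.sense(): the state, without advancing time (a new reading comes with each control period).
- ctrl.snapshot(name): name is "side" or "top"; returns a dict with "pixels" (400x640x3 uint8, blue, green, red), "mtx" (3x3 intrinsics, pixels), "k1" (the pictures are not rectified: a ray, as slopes to the right and down, at radius r is drawn at 1 + k1 r^2 times it, then the intrinsics apply), "rvec" (rotation vector, rad) and "tvec" (3), from world to camera coordinates, as OpenCV has them. Camera axes: x right, y down, z forward; pixel columns grow to the right and rows downward; lengths in m; the calibration is good to about 2 mm. A picture is of the moment at which its call begins. There is no depth.
- ctrl.sign_off(): hands the job in; it is judged then, once.
The state is a dict: "time_s": time; "qpos": joint angles; "joint_vel": joint speeds; "tau": joint torques, N m; "tcp_pos": TCP position; "ee_rot": TCP orientation; "force": force on the tool from outside, world axes, zero at the start; "ft_torque": the same for the moment, N m; "opening": finger opening in m; "grip_force": force on a finger pad.
Only numpy, scipy, OpenCV 4.12 (cv2) and the standard library are available. Lean on these libraries where they do the work, as an engineer would, in place of code of your own. Each camera call takes 0.05 s, during which the arm holds its last target. There are 200 camera calls.

## Working session

There is one attempt and no reset: what is moved stays moved. The work goes in short steps, Python scripts to look and compute and a tool call to move; the robot and the scene stay as the last step left them, time stands still between calls to the robot, and variables do not carry over. Pictures are saved under pics/ and viewed, at most 10 in all, crops included, and the job is handed in when it is done.

Besides the shell and the picture viewer there is one more tool, called as name([rows], argument=value, ...), one row to a line, values as JSON. play_rows: Moves the arm, as the interface text tells. Shifts and turns lie within -1 to 1; 1 stands for 2.5 cm of shift or 6 degrees of turn. Its arguments: {"type":"object","properties":{"deltas":{"type":"array","items":{"type":"array","items":{"type":"array","items":{"type":"number","minimum":-1,"maximum":1}}}},"newtons":{"type":"number"}},"required":["deltas"]}

```bash
mkdir -p pics; cat > h.py <<'E'
import numpy as np, cv2
from bench import ctrl
def snap(n,f=None):
    s=ctrl.snapshot(n); s={k:(np.array(v) if k!='k1' else v) for k,v in s.items()}
    if f: cv2.imwrite('pics/'+f,s['pixels'])
    return s
def ray(s,uv):
    K=s['mtx']; d=np.array([(uv[0]-K[0,2])/K[0,0],(uv[1]-K[1,2])/K[1,1]]); u=d.copy()
    for _ in range(30): u=d/(1+s['k1']*(u@u))
    R=cv2.Rodrigues(s['rvec'].astype(float))[0]
    return -R.T@s['tvec'].ravel(), R.T@np.array([u[0],u[1],1])
def onz(s,uv,z):
    c,d=ray(s,uv); return c+d*(z-c[2])/d[2]
def proj(s,P):
    R=cv2.Rodrigues(s['rvec'].astype(float))[0]; p=R@np.array(P)+s['tvec'].ravel(); u=p[:2]/p[2]; u=u*(1+s['k1']*(u@u))
    K=s['mtx']; return np.array([K[0,0]*u[0]+K[0,2],K[1,1]*u[1]+K[1,2]])
E
python3 - <<'E'
from h import *
for n in('top','side'):
    s=snap(n,n+'0.png'); print(n,ray(s,(320,200)),s['mtx'][0,0],s['k1'])
print({k:np.round(v,3) for k,v in ctrl.sense().items()})
E
```

```text
top (array([ 0.38143025, -0.00282371,  1.35735216]), array([ 0.15440104,  0.01527792, -0.98804721])) 505.44335758438757 -0.006384684961851026
side (array([0.55600935, 1.27668263, 0.75713051]), array([ 0.03942516, -0.86610594, -0.49891932])) 502.4666250424837 -0.06728987017524266
{'time_s': np.float64(0.1), 'qpos': array([-1.45 ,  0.221,  1.528, -0.   ,  1.395, -0.126]), 'joint_vel': array([-0.001, -0.002, -0.004, -0.001,  0.001, -0.001]), 'tau': array([ 1.0000e-03, -4.9824e+01, -3.9055e+01, -0.0000e+00,  6.0000e-03,
       -0.0000e+00]), 'tcp_pos': array([ 0.153, -0.606,  0.404]), 'ee_rot': array([-0.001,  0.992,  0.123, -0.   ]), 'force': array([-0.446, -0.139,  0.159]), 'ft_torque': array([-0.029, -0.016, -0.074]), 'grip_force': np.float64(0.0), 'opening': np.float64(0.085)}
```

View pics/top0.png

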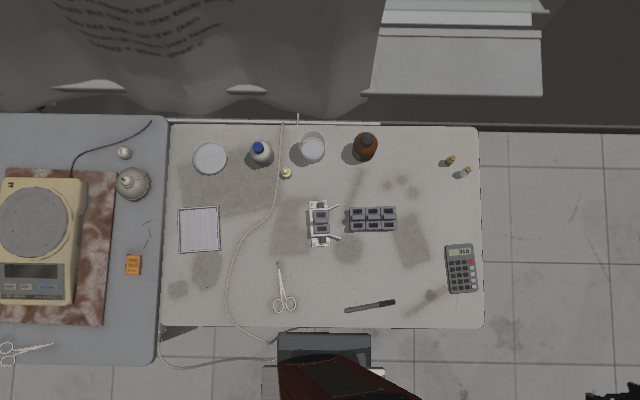

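View pics/side0.png

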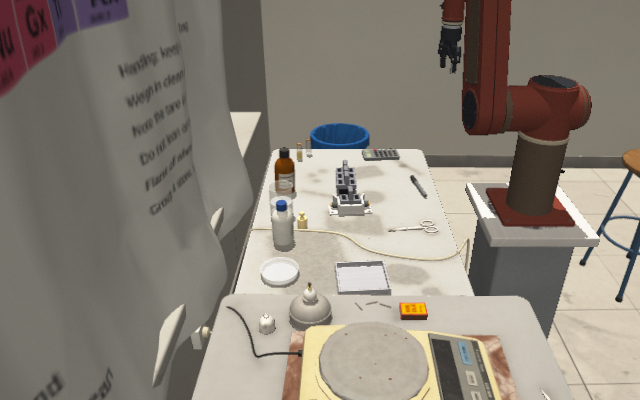

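Top: the dock is at about (320,223), the row at (350–397,218) to its right, the tray at (199,230) and the beaker at (312,148). Feed runs leftwards in the picture, about world +y. I'll enlarge both views.

```bash
python3 - <<'E'
from h import *
a=cv2.imread('pics/top0.png')[195:255,295:405]; b=cv2.imread('pics/side0.png')[155:225,310:390]
a=cv2.resize(a,None,fx=5,fy=5,interpolation=cv2.INTER_CUBIC); b=cv2.resize(b,None,fx=4,fy=4,interpolation=cv2.INTER_CUBIC)
c=np.zeros((590,560,3),np.uint8); c[:300,:550]=a; c[305:585,:320]=b; cv2.imwrite('pics/c1.png',c)
s=snap('top')
for n,uv,z in(('dock',(320,223),.04),('trayTL',(178,208),.016),('trayTR',(219,206),.016),('trayBR',(221,250),.016),('trayBL',(180,252),.016),('row3',(389,218),.04),('beaker',(312,148),.09),('amber',(365,147),.14),('calc',(461,268),.013)): print(n,onz(s,uv,z).round(4))
E
```

```text
dock [0.5263 0.0163 0.04  ]
trayTL [0.5623 0.3985 0.016 ]
trayTR [0.5698 0.2886 0.016 ]
trayBR [0.4521 0.2777 0.016 ]
trayBL [0.4447 0.3863 0.016 ]
row3 [ 0.5428 -0.1644  0.04  ]
beaker [0.7146 0.0401 0.09  ]
amber [ 0.7064 -0.0926  0.14  ]
calc [ 0.4166 -0.358   0.013 ]
```

View pics/c1.png

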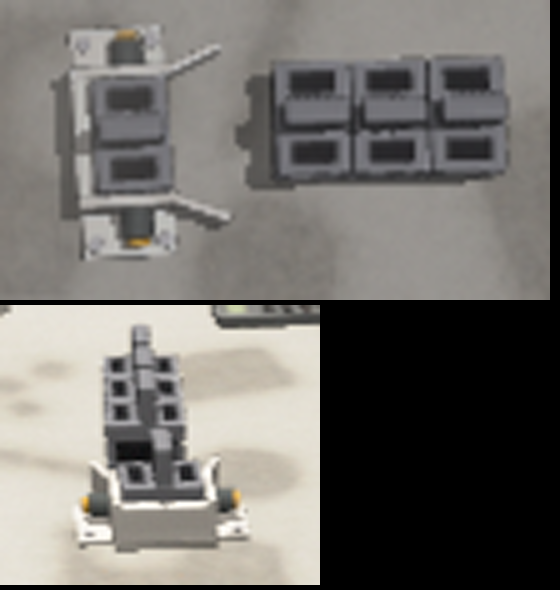

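The crops show the used cassette with dark wells at about (130,98) and (136,170), mouth flares to the right, and the row at x 273–508 with nearly the same heading. I'll locate the wells by their dark blobs.

```bash
cat >> h.py <<'E'
def wells(s,box=(310,200,402,240),z=.04,thr=62):
    x0,y0,x1,y1=box; g=cv2.cvtColor(s['pixels'],cv2.COLOR_BGR2GRAY)[y0:y1,x0:x1]
    g=cv2.resize(g,None,fx=6,fy=6,interpolation=cv2.INTER_CUBIC)
    n,l,st,c=cv2.connectedComponentsWithStats((g<thr).astype(np.uint8))
    out=[]
    for i in range(1,n):
        if 300<st[i,4]<3000: uv=(c[i]+.5)/6-.5+[x0,y0]; out.append((uv.round(1),int(st[i,4]),onz(s,uv,z).round(4)))
    return out
E
python3 - <<'E'
from h import *
s=snap('top')
for w in wells(s): print(*w)
for n,uv in (('uTL',(92,78)),('uTR',(168,75)),('uBR',(172,190)),('uBL',(95,195)),('rTL',(273,60)),('rTR',(503,57)),('rBR',(508,178)),('rBL',(278,180))):
    print(n,onz(s,(np.array(uv)+.5)/5-.5+[295,195],.04).round(4))
for n,uv in (('dTL',(68,70)),('dBL',(80,210))): print(n,onz(s,(np.array(uv)+.5)/5-.5+[295,195],.03).round(4))
for n,uv in (('flT',(220,48)),('flB',(230,216))): print(n,onz(s,(np.array(uv)+.5)/5-.5+[295,195],.026).round(4))
E
```

```text
[388.  210.5] 1237 [ 0.5626 -0.1618  0.04  ]
[372.4 210.7] 1111 [ 0.5612 -0.1208  0.04  ]
[357.1 211. ] 1168 [ 0.5597 -0.0805  0.04  ]
[349.  215.4] 360 [ 0.5478 -0.0594  0.04  ]
[321.5 214.9] 366 [0.5477 0.0127 0.04  ]
[386.  218.6] 794 [ 0.5411 -0.1566  0.04  ]
[370.5 219.2] 1096 [ 0.5388 -0.1159  0.04  ]
[355.9 219.7] 699 [ 0.5367 -0.0775  0.04  ]
[388.5 224.5] 1135 [ 0.5257 -0.163   0.04  ]
[373.1 224.8] 1151 [ 0.5242 -0.1229  0.04  ]
[357.5 225. ] 1162 [ 0.5227 -0.082   0.04  ]
[321.6 228.5] 848 [0.5119 0.0117 0.04  ]
uTL [0.5598 0.0354 0.04  ]
uTR [ 0.5621 -0.0045  0.04  ]
uBR [ 0.5015 -0.0077  0.04  ]
uBL [0.4981 0.0325 0.04  ]
rTL [ 0.5711 -0.0597  0.04  ]
rTR [ 0.5749 -0.1807  0.04  ]
rBR [ 0.511  -0.1833  0.04  ]
rBL [ 0.5078 -0.063   0.04  ]
dTL [0.5652 0.0485 0.03  ]
dBL [0.491  0.0405 0.03  ]
flT [ 0.5791 -0.032   0.026 ]
flB [ 0.4896 -0.0386  0.026 ]
```

play_rows([
  [[0,0,0,0,0,-0.95,-1],[0,0,0,0,0,-0.95,-1],[0,0,0,0,0,-0.95,-1],[0,0,0,0,0,-0.95,-1],[0,0,0,0,0,-0.95,-1],[0,0,0,0,0,-0.95,-1],[0,0,0,0,0,-0.95,-1],[0,0,0,0,0,-0.95,-1],[0,0,0,0,0,-0.95,-1],[0,0,0,0,0,-0.95,-1],[0,0,0,0,0,-0.95,-1],[0,0,0,0,0,-0.95,-1],[0,0,0,0,0,-0.95,-1],[0,0,0,0,0,-0.95,-1],[0.98,0.7,0,0,0,0,-1],[0.98,0.7,0,0,0,0,-1],[0.98,0.7,0,0,0,0,-1],[0.98,0.7,0,0,0,0,-1],[0.98,0.7,0,0,0,0,-1],[0.98,0.7,0,0,0,0,-1]],
])

```text
time_s: 1.87
tcp_pos: [0.2478, -0.4508, 0.4044]
ee_rot: [-0.0, 0.682, 0.731, 0.0]
force: [1.4, -0.7, 0.4]
opening: 0.0851
grip_force: 0.0
```

play_rows([
  [[0.98,0.7,0,0,0,0,-1],[0.98,0.7,0,0,0,0,-1],[0.98,0.7,0,0,0,0,-1],[0.98,0.7,0,0,0,0,-1],[0.98,0.7,0,0,0,0,-1],[0.98,0.7,0,0,0,0,-1],[0.98,0.7,0,0,0,0,-1],[0.98,0.7,0,0,0,0,-1],[0.98,0.7,0,0,0,0,-1],[0.98,0.7,0,0,0,0,-1],[0.98,0.7,0,0,0,0,-1],[0.98,0.7,0,0,0,0,-1],[0.98,0.7,0,0,0,0,-1],[0.98,0.7,0,0,0,0,-1],[0.98,0.7,0,0,0,0,-1],[0.98,0.7,0,0,0,0,-1],[0.98,0.7,0,0,0,0,-1],[0.98,0.7,0,0,0,0,-1],[0,0,0,0,0,0,-1],[0,0,0,0,0,0,-1]],
])

```text
time_s: 3.53
tcp_pos: [0.5316, 0.0107, 0.4043]
ee_rot: [-0.0, 0.681, 0.732, -0.0]
force: [-0.0, 0.1, -0.7]
opening: 0.0852
grip_force: 0.0
```

```bash
cat >> h.py <<'E'
from scipy.spatial.transform import Rotation as Ro
def st(target=None):
    s=ctrl.sense(); q=s['ee_rot']; R=Ro.from_quat(np.roll(q,-1)).as_matrix()
    print('t',round(float(s['time_s']),2),'tcp',np.round(s['tcp_pos'],4),'tx yaw',np.degrees(np.arctan2(R[1,0],R[0,0])).round(2),'tz',R[:,2].round(3),'q',np.round(s['qpos'],2),'F',np.round(s['force'],1),'open',round(float(s['opening']),4),'grip',round(float(s['grip_force']),1))
    if target is not None: print('units',(R.T@(np.array(target)-s['tcp_pos'])/.025).round(2))
E
python3 -c "
from h import *
st([.5304,.0139,.055+.155])
for n in('top','side'): snap(n,n+'1.png')
a=cv2.imread('pics/top1.png')[150:270,250:410]; b=cv2.imread('pics/side1.png')[120:220,300:400]
c=np.zeros((600,640,3),np.uint8); c[:360,:480]=cv2.resize(a,None,fx=3,fy=3); c[360:600,:240]=cv2.resize(b,(240,240)); cv2.imwrite('pics/c2.png',c)
"
```

```text
t 3.53 tcp [0.5316 0.0107 0.4043] tx yaw 94.11 tz [-0.001 -0.    -1.   ] q [-0.13 -0.    1.77 -0.    1.38 -0.2 ] F [-0.   0.1 -0.7] open 0.0852 grip 0.0
units [ 0.13 -0.03  7.77]
```

View pics/c2.png

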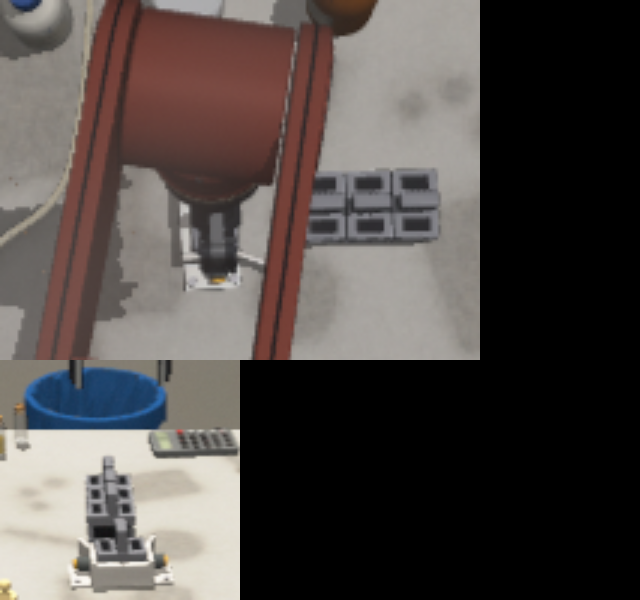

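The fingers straddle the fin in line, centred in the side view at crop x≈120 against the fin at 121. I'll go down and grip.

play_rows([
  [[0.13,-0.03,0.8,0,0,0,-1],[0,0,0.8,0,0,0,-1],[0,0,0.8,0,0,0,-1],[0,0,0.8,0,0,0,-1],[0,0,0.8,0,0,0,-1],[0,0,0.8,0,0,0,-1],[0,0,0.8,0,0,0,-1],[0,0,0.8,0,0,0,-1],[0,0,0.6,0,0,0,-1],[0,0,0.45,0,0,0,-1],[0,0,0,0,0,0,-1],[0,0,0,0,0,0,0],[0,0,0,0,0,0,0],[0,0,0,0,0,0,0],[0,0,0,0,0,0,1],[0,0,0,0,0,0,1],[0,0,0,0,0,0,1],[0,0,0,0,0,0,1],[0,0,0,0,0,0,1],[0,0,0,0,0,0,1]],
], newtons=70)

```text
time_s: 5.3
tcp_pos: [0.5292, 0.0126, 0.219]
ee_rot: [-0.001, 0.682, 0.731, -0.002]
force: [-10.0, -1.6, 10.2]
opening: 0.0127
grip_force: 68.9
```

```bash
python3 -c "
from h import *
st()"
```

```text
t 5.3 tcp [0.5292 0.0126 0.219 ] tx yaw 94.0 tz [-0.004 -0.001 -1.   ] q [-0.12  0.21  1.91 -0.    1.02 -0.19] F [-10.   -1.6  10.2] open 0.0127 grip 68.9
```

play_rows([
  [[0,-0.06,-0.1,0,0,0,1],[0,0,-0.1,0,0,0,1],[0,0,-0.1,0,0,0,1],[0,0,-0.1,0,0,0,1],[0,0,-0.1,0,0,0,1],[0,0,-0.1,0,0,0,1],[0,0,-0.1,0,0,0,1],[0,0,-0.1,0,0,0,1],[0,0,-0.1,0,0,0,1],[0,0,-0.1,0,0,0,1],[0,0,-0.1,0,0,0,1],[0,0,-0.2,0,0,0,1],[0,0,-0.4,0,0,0,1],[0,0,-0.4,0,0,0,1],[0,0,-0.4,0,0,0,1],[0,0,-0.4,0,0,0,1],[0,0,-0.4,0,0,0,1],[0,0,-0.4,0,0,0,1],[0,0,0,0,0,0,1],[0,0,0,0,0,0,1]],
])

```text
time_s: 6.97
tcp_pos: [0.5292, 0.0124, 0.312]
ee_rot: [0.001, 0.682, 0.731, 0.001]
force: [-0.1, -1.5, -2.1]
opening: 0.0126
grip_force: 69.8
```

```bash
python3 -c "
from h import *
st([.507,.338,.30])
for n in('top','side'): snap(n,n+'2.png')
a=cv2.imread('pics/top2.png')[180:260,160:420]; b=cv2.imread('pics/side2.png')[120:300,290:410]
c=np.zeros((600,780,3),np.uint8); c[:240,:780]=cv2.resize(a,None,fx=3,fy=3); c[240:600,:240]=cv2.resize(b,(240,360)); cv2.imwrite('pics/c3.png',c)
"
```

```text
t 6.97 tcp [0.5292 0.0124 0.312 ] tx yaw 93.94 tz [ 0.002 -0.    -1.   ] q [-0.13  0.08  1.87  0.    1.19 -0.19] F [-0.1 -1.5 -2.1] open 0.0126 grip 69.8
units [1.305e+01 1.000e-02 4.700e-01]
```

View pics/c3.png

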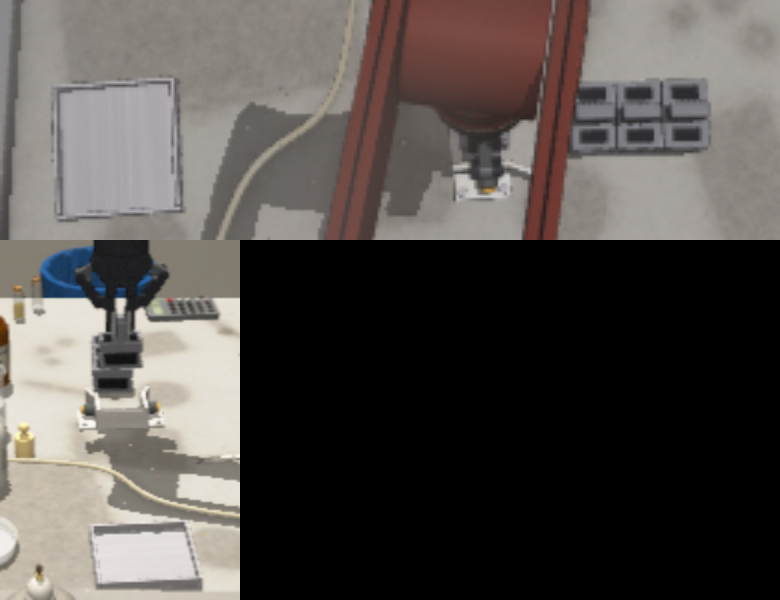

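The used cassette is out and held upright, and the tray is clear. I'll carry it over.

play_rows([
  [[0.4,0,0,0,0,0,1],[0.9,0,0,0,0,0,1],[0.9,0,0,0,0,0,1],[0.9,0,0,0,0,0,1],[0.9,0,0,0,0,0,1],[0.9,0,0,0,0,0,1],[0.9,0,0,0,0,0,1],[0.9,0,0,0,0,0,1],[0.9,0,0,0,0,0,1],[0.9,0,0,0,0,0,1],[0.9,0,0,0,0,0,1],[0.9,0,0,0,0,0,1],[0.9,0,0,0,0,0,1],[0.9,0,0,0,0,0,1],[0.9,0,0,0,0,0,1],[0.5,0,0,0,0,0,1],[0.35,0,0,0,0,0,1],[0.2,0,0,0,0,0,1],[0,0,0,0,0,0,1],[0,0,0,0,0,0,1]],
])

```text
time_s: 8.73
tcp_pos: [0.5047, 0.3624, 0.3106]
ee_rot: [0.0, 0.682, 0.731, -0.0]
force: [-0.3, -0.3, -1.9]
opening: 0.0125
grip_force: 69.8
```

play_rows([
  [[0,0,0.5,0,0,0,1],[0,0,0.5,0,0,0,1],[0,0,0.5,0,0,0,1],[0,0,0.5,0,0,0,1],[0,0,0.4,0,0,0,1],[0,0,0.3,0,0,0,1],[0,0,0.3,0,0,0,1],[0,0,0.2,0,0,0,1],[0,0,0.1,0,0,0,1],[0,0,0.1,0,0,0,1],[0,0,0.05,0,0,0,1],[0,0,0,0,0,0,1],[0,0,0,0,0,0,1]],
])

```text
time_s: 9.82
tcp_pos: [0.5049, 0.3631, 0.2252]
ee_rot: [0.0, 0.682, 0.731, 0.0]
force: [0.4, 0.5, -2.1]
opening: 0.0129
grip_force: 69.8
```

```bash
python3 -c "
from h import *
st([.507,.338,.2235])"
```

```text
t 9.82 tcp [0.5049 0.3631 0.2252] tx yaw 93.94 tz [ 0.001  0.    -1.   ] q [0.5  0.4  1.67 0.   1.08 0.43] F [ 0.4  0.5 -2.1] open 0.0129 grip 69.8
units [-1.01  0.02  0.07]
```

play_rows([
  [[-0.5,0,0,0,0,0,1],[-0.5,0,0,0,0,0,1],[0,0,0.04,0,0,0,1],[0,0,0.04,0,0,0,1],[0,0,0,0,0,0,1],[0,0,0,0,0,0,1]],
])

```text
time_s: 10.32
tcp_pos: [0.5066, 0.3378, 0.2229]
ee_rot: [0.0, 0.683, 0.731, 0.0]
force: [-0.7, -0.5, -0.7]
opening: 0.0128
grip_force: 69.8
```

play_rows([
  [[0,0,0,0,0,0,0.3],[0,0,0,0,0,0,0.3],[0,0,0,0,0,0,0.3],[0,0,0,0,0,0,0.3],[0,0,-0.3,0,0,0,0.3],[0,0,-0.7,0,0,0,0.3],[0,0,-0.9,0,0,0,0.3],[0,0,-0.9,0,0,0,0.3],[-0.9,0,-0.5,0,0,0,0.3],[-0.9,0,0,0,0,0,0.3],[-0.9,0,0,0,0,0,0.3],[-0.9,0,0,0,0,0,0.3],[-0.9,0,0,0,0,0,0.3],[-0.9,0,0,0,0,0,0.3],[-0.9,0,0,0,0,0,0.3],[-0.9,0,0,0,0,0,0.3]],
])

```text
time_s: 11.65
tcp_pos: [0.5188, 0.1574, 0.306]
ee_rot: [0.0, 0.682, 0.731, 0.0]
force: [0.3, 0.2, 0.1]
opening: 0.0302
grip_force: 0.0
```

play_rows([
  [[-1,0,0,0,0,0,0.3],[-1,0,0,0,0,0,0.3],[-1,0,0,0,0,0,0.3],[-1,0,0,0,0,0,0.3],[-1,0,0,0,0,0,0.3],[-1,0,0,0,0,0,0.3],[-1,0,0,0,0,0,0.3],[-1,0,0,0,0,0,0.3],[-1,0,0,0,0,0,0.3],[-1,0,0,0,0,0,0.3],[-1,0,0,0,0,0,0.3],[-1,0,0,0,0,0,0.3],[-1,0,0,0,0,0,0.3],[-1,0,0,0,0,0,0.3],[-1,0,0,0,0,0,0.3],[-0.5,0,0,0,0,0,0.3],[0,0,0,0,0,0,0.3],[0,0,0,0,0,0,0.3]],
])

```text
time_s: 13.15
tcp_pos: [0.5453, -0.2283, 0.3054]
ee_rot: [-0.0, 0.683, 0.731, 0.0]
force: [0.0, -0.6, 0.2]
opening: 0.0301
grip_force: 0.0
```

```bash
python3 -c "
from h import *
st([.546,-.225,.19])
s=snap('top','top3.png'); snap('side','side3.png')
for w in wells(s): print(*w)
a=cv2.imread('pics/top3.png')[190:260,160:420]; b=cv2.imread('pics/side3.png')[140:300,300:400]
t=cv2.imread('pics/top3.png')[195:250,300:370]
c=np.zeros((600,780,3),np.uint8); c[:210,:780]=cv2.resize(a,None,fx=3,fy=3); c[215:599,:240]=cv2.resize(b,(240,384)); c[215:215+385,250:740]=cv2.resize(t,None,fx=7,fy=7,interpolation=cv2.INTER_CUBIC); cv2.imwrite('pics/c4.png',c)
"
```

```text
t 13.15 tcp [ 0.5453 -0.2283  0.3054] tx yaw 93.87 tz [ 0.     0.001 -1.   ] q [-0.53  0.23  1.71  0.    1.2  -0.6 ] F [ 0.  -0.6  0.2] open 0.0301 grip 0.0
units [0.13 0.03 4.61]
[388.  210.5] 1786 [ 0.5626 -0.1618  0.04  ]
[374.4 217.8] 1277 [ 0.5428 -0.1261  0.04  ]
[356.9 211.3] 1697 [ 0.559  -0.0801  0.04  ]
[372.4 211.2] 1506 [ 0.5601 -0.1209  0.04  ]
[365.2 223. ] 616 [ 0.5284 -0.1022  0.04  ]
[356.7 219.6] 731 [ 0.5371 -0.0799  0.04  ]
[373.  224.8] 1605 [ 0.5242 -0.1226  0.04  ]
[357.5 225. ] 1627 [ 0.5228 -0.082   0.04  ]
[398.1 232.7] 875 [ 0.5045 -0.1881  0.04  ]
```

View pics/c4.png

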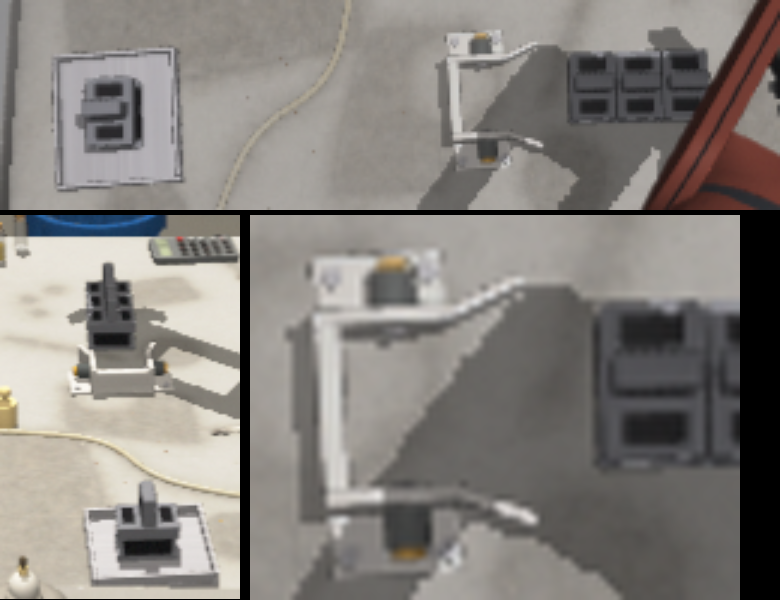

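The used cassette stands upright in the tray. The dock is empty, with plunger caps at crop (391,263) and (407,552) and flare tips at (518,283) and (533,521). I'll work out the dock axis from these.

```bash
python3 -c "
from h import *
s=snap('top')
def P(u,v,z): return onz(s,((u-250+.5)/7-.5+300,(v-215+.5)/7-.5+195),z)[:2]
r=lambda a,b:(((a+b)/2).round(4),np.linalg.norm(a-b).round(4),np.degrees(np.arctan2(*(a-b)[::-1])).round(1))
print('caps',r(P(391,263,.016),P(407,552,.016)))
print('flare',r(P(518,283,.026),P(533,521,.026)))
print('stop',r(P(318,316,.03),P(328,494,.03)))
f=r(P(518,283,.026),P(533,521,.026))[0];e=r(P(318,316,.03),P(328,494,.03))[0];d=e-f;print('axis yaw',np.degrees(np.arctan2(d[1],d[0])))
"
```

```text
caps (array([0.5318, 0.0145]), np.float64(0.111), np.float64(4.3))
flare (array([ 0.5335, -0.0335]), np.float64(0.0908), np.float64(4.4))
stop (array([0.5304, 0.043 ]), np.float64(0.0677), np.float64(4.5))
axis yaw 92.32052013572081
```

play_rows([
  [[0,0,0.8,0,0,0,0.3],[0,0,0.8,0,0,0,0.3],[0,0,0.8,0,0,0,0.3],[0,0,0.8,0,0,0,0.3],[0,0,0.7,0,0,0,0.3],[0,0,0.5,0,0,0,0.3],[0,0,0.3,0,0,0,0.3],[0,0,0,0,0,0,0.3],[0,0,0,0,0,0,0.3],[0.2,0,0,0,0,0,0.3],[0.2,0,0,0,0,0,0.3],[0.2,0,0,0,0,0,0.3],[0.2,0,0,0,0,0,0.3],[0.1,0,0,0,0,0,0.3],[0.1,0,0,0,0,0,0.3],[0.1,0,0,0,0,0,0.3],[0.1,0,0,0,0,0,0.3],[0.1,0,0,0,0,0,0.3],[0.1,0,0,0,0,0,0.3],[0,0,0,0,0,0,0.3]],
])

```text
time_s: 14.97
tcp_pos: [0.543, -0.193, 0.1877]
ee_rot: [0.0, 0.682, 0.731, 0.0]
force: [-0.4, -0.1, -0.2]
opening: 0.0302
grip_force: 0.0
```

```bash
python3 -c "
from h import *
st([.529+.07*.112,.013-.112,.187])
s=snap('top','top4.png')
for w in wells(s,thr=50): print(*w)
"
```

```text
t 14.97 tcp [ 0.543  -0.193   0.1877] tx yaw 93.95 tz [ 0. -0. -1.] q [-0.48  0.36  1.8  -0.    0.98 -0.55] F [-0.4 -0.1 -0.2] open 0.0302 grip 0.0
units [3.77 0.01 0.03]
[385.7 217.2] 1547 [ 0.5446 -0.1557  0.04  ]
[372.1 210.8] 1302 [ 0.5611 -0.12    0.04  ]
[356.9 211.2] 1336 [ 0.5594 -0.0799  0.04  ]
[357.9 219.9] 326 [ 0.5363 -0.0829  0.04  ]
[389.9 224.6] 742 [ 0.5255 -0.1667  0.04  ]
[357.3 225.1] 1321 [ 0.5227 -0.0815  0.04  ]
```

play_rows([
  [[0.08,0,0,0,0,0,0.3],[0.12,0,0,0,0,0,0.3],[0.12,0,0,0,0,0,0.3],[0.12,0,0,0,0,0,0.3],[0.12,0,0,0,0,0,0.3],[0.12,0,0,0,0,0,0.3],[0.12,0,0,0,0,0,0.3],[0.12,0,0,0,0,0,0.3],[0.12,0,0,0,0,0,0.3],[0.12,0,0,0,0,0,0.3],[0.12,0,0,0,0,0,0.3],[0.12,0,0,0,0,0,0.3],[0.12,0,0,0,0,0,0.3],[0.12,0,0,0,0,0,0.3],[0.12,0,0,0,0,0,0.3],[0.12,0,0,0,0,0,0.3],[0.08,0,0,0,0,0,0.3],[0.04,0,0,0,0,0,0.3],[0,0,0,0,0,0,0.3]],
])

```text
time_s: 16.6
tcp_pos: [0.5395, -0.143, 0.1877]
ee_rot: [-0.0, 0.682, 0.731, 0.0]
force: [1.5, -0.3, -0.3]
opening: 0.0304
grip_force: 0.3
```

```bash
python3 -c "
from h import *
st([.529+.07*.112,.013-.112,.187])
s=snap('top','top5.png');b=snap('side')['pixels']
c=np.zeros((600,760,3),np.uint8); c[:300]=cv2.resize(s['pixels'][200:250,300:427],(760,300)); c[302:598,:400]=cv2.resize(b[150:224,300:400],None,fx=4,fy=4); cv2.imwrite('pics/c5.png',c)
"
```

```text
t 16.6 tcp [ 0.5395 -0.143   0.1877] tx yaw 93.95 tz [-0.  0. -1.] q [-0.4   0.32  1.85  0.    0.97 -0.47] F [ 1.5 -0.3 -0.3] open 0.0304 grip 0.3
units [1.76 0.01 0.03]
```

View pics/c5.png

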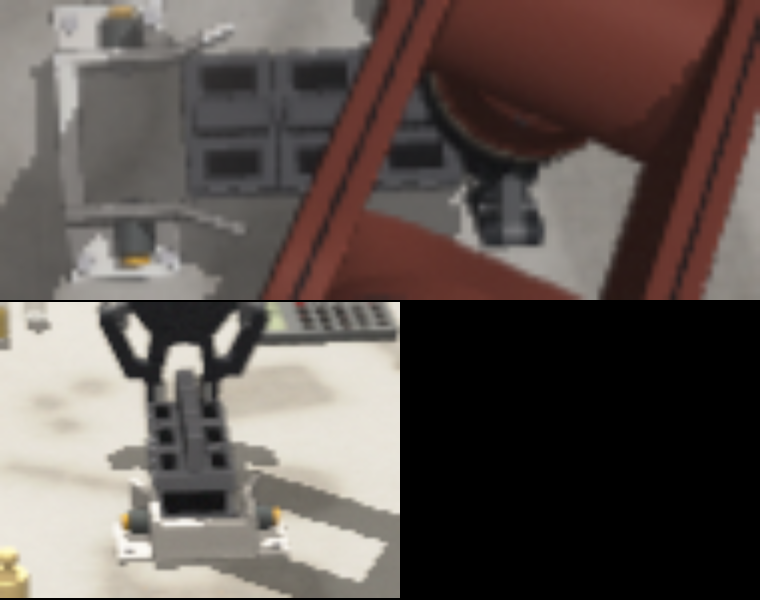

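The row's front is entering the mouth, slightly towards the upper guide, and the row is still together. I'll keep pushing.

play_rows([
  [[0.06,0,0,0,0,0,0.3],[0.1,0,0,0,0,0,0.3],[0.1,0,0,0,0,0,0.3],[0.1,0,0,0,0,0,0.3],[0.1,0,0,0,0,0,0.3],[0.1,0,0,0,0,0,0.3],[0.1,0,0,0,0,0,0.3],[0.1,0,0,0,0,0,0.3],[0.08,0,0,0,0,0,0.3],[0.04,0,0,0,0,0,0.3],[0,0,0,0,0,0,0.3]],
])

```text
time_s: 17.62
tcp_pos: [0.538, -0.121, 0.1876]
ee_rot: [-0.0, 0.682, 0.731, 0.0]
force: [-1.0, -0.6, 0.6]
opening: 0.03
grip_force: 0.6
```

```bash
python3 -c "
from h import *
st([.529+.07*.112,.013-.112,.187])
s=snap('top','top6.png');b=snap('side')['pixels']
c=np.zeros((600,760,3),np.uint8); c[:300]=cv2.resize(s['pixels'][200:250,300:427],(760,300)); c[302:598,:400]=cv2.resize(b[150:224,300:400],None,fx=4,fy=4); cv2.imwrite('pics/c6.png',c)
"
```

```text
t 17.62 tcp [ 0.538  -0.121   0.1876] tx yaw 93.95 tz [-0.  0. -1.] q [-0.36  0.31  1.87  0.    0.97 -0.43] F [-1.  -0.6  0.6] open 0.03 grip 0.6
units [0.88 0.02 0.03]
```

View pics/c6.png

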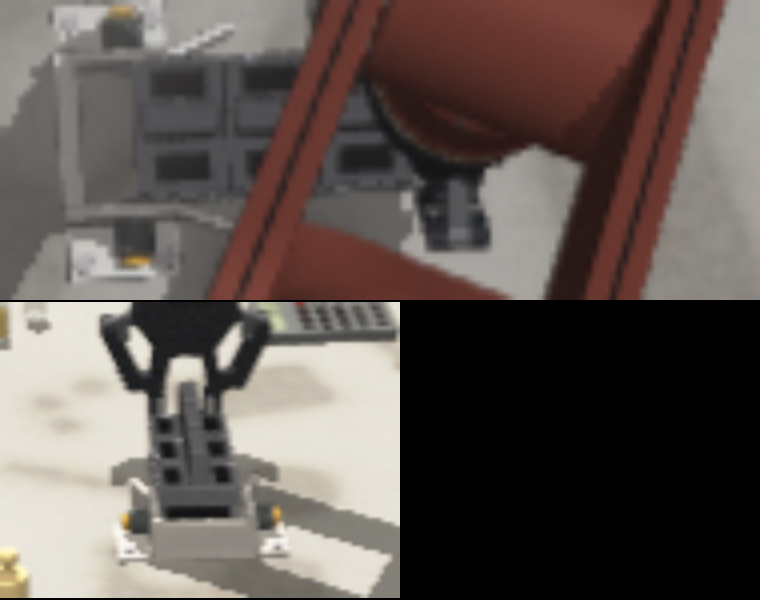

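Row_1 is between the cheeks with the row together, about 23–25 mm from home. I'll feed the rest slowly until the force rises.

play_rows([
  [[0.06,0,0,0,0,0,0.3],[0.1,0,0,0,0,0,0.3],[0.1,0,0,0,0,0,0.3],[0.1,0,0,0,0,0,0.3],[0.1,0,0,0,0,0,0.3],[0.1,0,0,0,0,0,0.3],[0.1,0,0,0,0,0,0.3],[0.06,0,0,0,0,0,0.3],[0.04,0,0,0,0,0,0.3],[0,0,0,0,0,0,0.3]],
])

```text
time_s: 18.55
tcp_pos: [0.5367, -0.1021, 0.1877]
ee_rot: [-0.0, 0.682, 0.731, 0.0]
force: [-0.4, 0.2, -0.2]
opening: 0.0301
grip_force: 0.2
```

play_rows([
  [[0.03,0,0,0,0,0,0.3],[0.03,0,0,0,0,0,0.3],[0,0,0,0,0,0,0.3]],
])

```text
time_s: 18.8
tcp_pos: [0.5366, -0.101, 0.1877]
ee_rot: [-0.0, 0.682, 0.731, 0.0]
force: [-0.3, -1.5, -1.0]
opening: 0.0297
grip_force: 0.8
```

play_rows([
  [[0.03,0,0,0,0,0,0.3],[0.03,0,0,0,0,0,0.3],[0,0,0,0,0,0,0.3]],
])

```text
time_s: 19.05
tcp_pos: [0.5365, -0.0994, 0.1877]
ee_rot: [-0.0, 0.682, 0.731, 0.0]
force: [-0.3, -1.7, -0.9]
opening: 0.0299
grip_force: 0.9
```

play_rows([
  [[0.03,0,0,0,0,0,0.3],[0.03,0,0,0,0,0,0.3],[0,0,0,0,0,0,0.3]],
])

```text
time_s: 19.3
tcp_pos: [0.5364, -0.0978, 0.1877]
ee_rot: [-0.0, 0.682, 0.731, 0.0]
force: [-1.7, -2.0, -1.1]
opening: 0.0302
grip_force: 0.9
```

play_rows([
  [[0.03,0,0,0,0,0,0.3],[0.03,0,0,0,0,0,0.3],[0,0,0,0,0,0,0.3]],
])

```text
time_s: 19.55
tcp_pos: [0.5366, -0.0969, 0.1879]
ee_rot: [0.001, 0.682, 0.731, -0.0]
force: [1.8, -5.1, -1.6]
opening: 0.0298
grip_force: 2.6
```

Resistance is rising, so one more nudge to confirm the end stop.

play_rows([
  [[0.03,0,0,0,0,0,0.3],[0.03,0,0,0,0,0,0.3],[0,0,0,0,0,0,0.3]],
])

```text
time_s: 19.8
tcp_pos: [0.5367, -0.0964, 0.1883]
ee_rot: [0.002, 0.682, 0.731, -0.001]
force: [1.0, -9.3, -1.6]
opening: 0.0299
grip_force: 5.1
```

```bash
python3 -c "
from h import *
st()
s=snap('top','top7.png');b=snap('side')['pixels']
c=np.zeros((600,760,3),np.uint8); c[:300]=cv2.resize(s['pixels'][200:250,300:427],(760,300)); c[302:598,:400]=cv2.resize(b[150:224,300:400],None,fx=4,fy=4); cv2.imwrite('pics/c7.png',c)
"
```

```text
t 19.8 tcp [ 0.5367 -0.0964  0.1883] tx yaw 93.98 tz [ 0.002 -0.004 -1.   ] q [-0.32  0.3   1.88 -0.    0.96 -0.39] F [ 1.  -9.3 -1.6] open 0.0299 grip 5.1
```

View pics/c7.png

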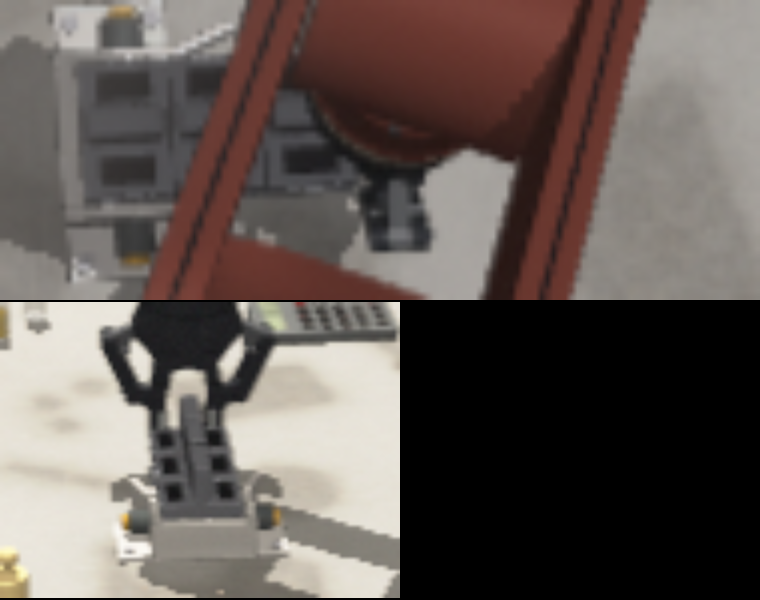

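The front cassette sits flush against the end stop in both views and the row is straight. I'll press once more lightly, then back off, rise and look.

play_rows([
  [[0.04,0,0,0,0,0,0.3],[0.03,0,0,0,0,0,0.3],[0,0,0,0,0,0,0.3]],
])

```text
time_s: 20.15
tcp_pos: [0.5369, -0.0958, 0.1886]
ee_rot: [0.003, 0.682, 0.731, -0.001]
force: [-0.1, -16.7, -1.8]
opening: 0.03
grip_force: 8.2
```

play_rows([
  [[-0.15,0,0,0,0,0,0.3],[-0.4,0,0,0,0,0,0.3],[-0.8,0,0,0,0,0,0.3],[-0.8,0,0,0,0,0,0.3],[-0.8,0,0,0,0,0,0.3],[0,0,-0.8,0,0,0,0.3],[0,0,-0.9,0,0,0,0.3],[0,0,-0.9,0,0,0,0.3],[-0.9,-0.4,-0.9,0,0,0,0.3],[-0.9,-0.4,-0.9,0,0,0,0.3],[-0.9,-0.4,0,0,0,0,0.3],[-0.9,-0.4,0,0,0,0,0.3],[-0.9,-0.4,0,0,0,0,0.3],[-0.9,-0.4,0,0,0,0,0.3],[0,0,0,0,0,0,0.3],[0,0,0,0,0,0,0.3]],
])

```text
time_s: 21.48
tcp_pos: [0.4901, -0.3066, 0.2976]
ee_rot: [-0.0, 0.683, 0.73, 0.0]
force: [-0.1, 1.0, -0.5]
opening: 0.0301
grip_force: 0.0
```

```bash
python3 -c "
from h import *
st()
s=snap('top','top8.png');b=snap('side')['pixels']
for w in wells(s,thr=58): print(*w)
c=np.zeros((600,760,3),np.uint8); c[:300]=cv2.resize(s['pixels'][200:250,300:427],(760,300)); c[302:598,:400]=cv2.resize(b[150:224,300:400],None,fx=4,fy=4); c[302:598,410:755]=cv2.resize(s['pixels'][120:270,165:340],(345,296)); cv2.imwrite('pics/c8.png',c)
"
```

```text
t 21.48 tcp [ 0.4901 -0.3066  0.2976] tx yaw 93.8 tz [ 0.     0.001 -1.   ] q [-0.7   0.21  1.75  0.    1.18 -0.76] F [-0.1  1.  -0.5] open 0.0301 grip 0.0
[350.8 212.4] 849 [ 0.5559 -0.0641  0.04  ]
[351.8 226.4] 890 [ 0.5189 -0.0671  0.04  ]
[336.4 227.1] 765 [ 0.5162 -0.0267  0.04  ]
```

View pics/c8.png

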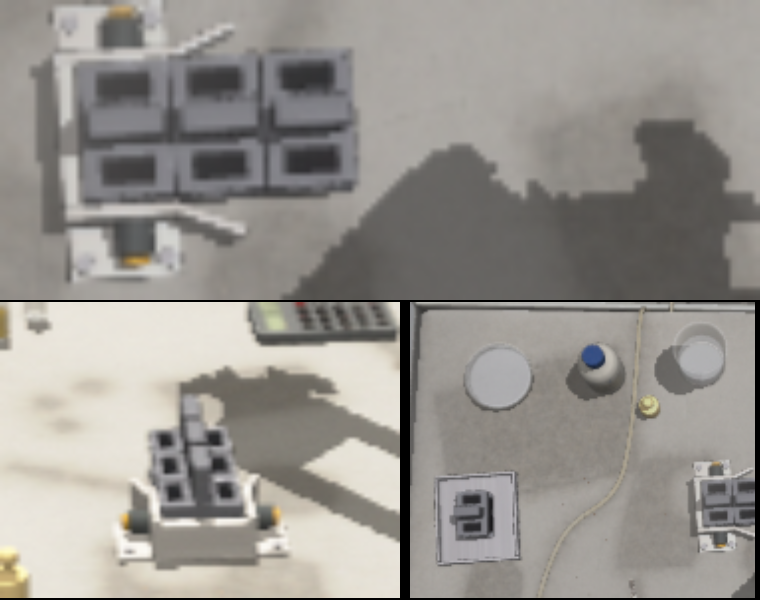

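Row_1 is home against the stop with the other two in line behind it. The used cassette stands in the tray, the bystanders are undisturbed and the arm is clear. I'll hand in.

```bash
python3 -c "
from bench import ctrl
print(ctrl.sign_off())"
```

```text
the job is handed in; nothing more can be done
None
```

I've handed the job in at about 21.5 s of robot time: the used cassette stands upright in the tray, and the row is pushed home against the dock's end stop, straight and closed up, with the bystanders untouched.

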